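Open the push-and-turn reagent bottle

TASK

Open the reagent bottle that stands clamped in its round holder: its white cap is child-resistant, so press it down firmly, without leaning on it with all your might, and keep pressing while you turn it anticlockwise until it comes free. Then lift the cap off and set it down gently inside the shallow tray, top side up, and let go of it. Leave the dropper bottle, the little vial and the pen where they are.

Things in the scene. Friction and masses are not known exactly. Their poses are not given: they have to be found in the camera images.
- cap: White ribbed round cap, 56 mm across, 34 mm high, 75 g. Origin: centre of its underside, z up its axis. Closed, its underside is 106 mm above the bench and 18 mm above the bottle's shoulder, so fingers fit round it. It is an outer shell, which you hold, over a hidden inner cap with two lugs that hook under ledges of the neck. Set down, it rests on its rim, top side up.
- cap_top (a point): Centre of the cap's flat top, with a low raised bar across it, 34 mm above its underside. The shell is sprung up: turned with under 10 N on it, it only ratchets round and nothing opens. Pressed with 18 to 23 N it sinks to a firm stop, deeper on some bottles than on others, 15 mm at most, its teeth catch (where they meet tip to tip, only after up to 1 rad of turning) and the inner cap turns along.
- neck_rim (a point): On the neck's axis, 119 mm above the bench, about its mouth. Once caught, the inner cap must turn anticlockwise from above (positive yaw) by 0.5 to 1.1 rad to free its lugs; from 1.9 rad on it meets a stop. Several bites are fine: it stays where it was turned to. Let up when free, the cap rises 3 mm above its closed height and lifts straight off; while hooked it resists a pull.
- bottle: Amber bottle with a plain paper band, 90 mm across, clamped upright in a round aluminium holder 116 mm across; it cannot move. Origin: on the bench under its axis, z up. Shoulder at 88 mm, neck 31 mm across, with a white sprung plug in its mouth that pushes the cap up. More than 42 N between cap and bottle, pushed, pulled or wedged sideways, breaks the neck: press with 25 N at most.
- tray: Shallow aluminium tray fixed to the bench, 200 mm (its x) by 180 mm (its y), walls 3 mm thick and 14 mm high, floor 3 mm thick. Origin: centre of its underside.
- dropper: White slim dropper bottle with a pointed tip, 32 mm across, 90 mm high, loose. Origin: centre of its underside. Leave it alone.
- vial: Small amber vial with a white lid, 26 mm across, 42 mm high, loose. Origin: centre of its underside. Leave it alone.
- pen: Black pen lying on its clip, 135 mm long (its x), 11 mm thick, loose. Origin: underside, at its middle. Leave it alone.
Not all that is in view belongs to the job. What is shaped like the bottle but purple or red is not meant.

How it is judged:
By the outcome, as a careful person would: the job done as asked, in the order asked, and still so for the second after the job is handed in, with the robot touching nothing.
It also fails if it takes over 72 s, if anything falls off the work surface, if the arm or the gripper's body presses on something with over 40 N, if the wrist force passes 120 N, or if a joint passes its speed limit or range.

ROBOT

A 6-joint arm with a two-finger parallel gripper is mounted at the origin on the work surface. World frame = base frame: x ahead of the robot, y to its left, z up, the work surface at z = 0. Lengths are in m, angles in rad, forces in N, time in s.
With the tool pointing down it reaches from about 0.35 to 0.975 m from the base axis. Payload 4.9 kg.
Tool frame: the origin (TCP) lies on the front face of the gripper's body, between the roots of the fingers; the fingertips stand ctrl.tip_extent ahead of it and the grasp point (between the pads) lies 54 mm ahead of it (ctrl.tip_extent is the distance from the TCP to the fingertips, in m); z points along the fingers, y is the line along which they close (so a half turn about z gives the same grasp; the last joint's range is limited). The gripper opens to 85 mm and grips with 20 to 120 N. Pads are 22 mm wide; open, the fingers measure 114 mm over their backs; the gripper's body (76 mm by 85 mm) begins 54 mm behind the grasp point. The pads swing forward as they close: fully open they stand 13 mm farther back than shut.
Start: joints at [1.146, 0.053, 1.613, -0, 1.476, -0.119], TCP at [0.188, 0.596, 0.304] pointing down, gripper open.
Joint ranges: [-3.01, 3.01], [-1.01, 2.22], [0.06, 2.58], [-1.02, 4.17], [0.09, 2.62], [-3.14, 3.14]. Speed limits (rad/s): [2.57, 2.57, 3.14, 3.14, 3.14, 3.14].

INTERFACE

Orientations are given as a rotation vector (axis times angle).
In Python, from station import ctrl gives the robot as it stands.
- The arm moves only by the tool apply_moves, never from a script. Its argument "rows" is one flat list of numbers, 6 for each row, row after row: the shift along the tool's x, y, z normalised to -1 to 1, where 1 is 0.6 m, then the turn, a rotation vector about the tool's x, y, z normalised to -1 to 1, where 1 is 90 degrees. A call has 1 to 20 rows; each row is the pose to reach, as a shift and turn from the pose commanded when the call began, along the tool's axes at that moment; what a row does not reach only later rows make up. A row lasts 1/10 s, in which the tool goes at most 50 mm and 8.59 degrees, less where a joint would pass 70% of its speed; a pose out of reach is approached as far as the arm can. A call with a number of a shift or a turn outside -1 to 1 is refused whole. A call with a gripper value outside its range is refused whole. "grip" is the opening, from 0 (shut) to 1 (fully open), set as the call begins (left out, the last holds). The fingers move at their own pace and stop on an object; "grip_force" is the grip in N (left out, the last holds). Time passes only in rows, so rows that repeat a pose let the fingers close. It gives the time, the measured TCP pose, the force, the opening and the grip force at its end, in the units of the state.
- ctrl.get_obs(): the state, without advancing time (a new reading comes with each control period).
- ctrl.get_image(name): name is "scene" or "side" or "wrist"; returns (picture, depth): 384x512x3 uint8, blue, green, red; 384x512 float32, m along the optical axis (not along the pixel's ray), 0 where there is no reading.
- ctrl.camera_model(name): a dict with "mtx" (3x3 intrinsics, pixels), "k1" (the pictures are not rectified: a ray, as slopes to the right and down, at radius r is drawn at 1 + k1 r^2 times it, then the intrinsics apply), "R" (3x3) and "t" (3): a world point X has camera coordinates R X + t; the wrist camera has in their place "tool_from_camera" (4x4, takes a point from camera to tool coordinates, whose origin is the TCP and whose axes are the flange's). Camera axes: x right, y down, z forward; pixel columns grow to the right and rows downward; lengths in m; the calibration is good to about 2 mm. A picture is of the moment at which its call begins: read the wrist's pose just before it. camera_model takes no time and is no camera call.
- ctrl.finish_job(): hands the job in; it is judged then, once.
The state is a dict: "t": time; "q": joint angles; "dq": joint speeds; "effort": joint torques, N m; "tool_pos": TCP position; "tool_rot": TCP orientation; "contact_force": force on the tool from outside, world axes, zero at the start; "wrist_torque": the same for the moment, N m; "opening": finger opening in m; "grip_force": force on a finger pad.
Only numpy, scipy, OpenCV 4.12 (cv2) and the standard library are available. Lean on these libraries where they do the work, as an engineer would, in place of code of your own. Each camera call takes 0.05 s, during which the arm holds its last target. There are 200 camera calls.

## Working session

There is one attempt and no reset: what is moved stays moved. The work goes in short steps, Python scripts to look and compute and a tool call to move; the robot and the scene stay as the last step left them, time stands still between calls to the robot, and variables do not carry over. Pictures are saved under pics/ and viewed, at most 10 in all, crops included, and the job is handed in when it is done.

Besides the shell and the picture viewer there is one more tool, called after "Request:" as name(argument=value, ...) on one line, values as JSON. apply_moves: Moves the arm, as the interface text tells. Its arguments: {"type":"object","properties":{"rows":{"type":"array","items":{"type":"number"}},"grip":{"type":"number"},"grip_force":{"type":"number"}},"required":["rows"]}

```bash
ls; mkdir -p pics; python3 - <<'E'
from station import ctrl
import cv2,numpy as np
o=ctrl.get_obs()
for k,v in o.items(): print(k,np.round(v,4))
print(ctrl.tip_extent)
ims=[]
for n in("scene","side"):
    im,d=ctrl.get_image(n);ims.append(im);np.savez(f"pics/{n}.npz",im=im,d=d)
    m=ctrl.camera_model(n);print(n,m)
cv2.imwrite("pics/a_scene.png",ims[0]);cv2.imwrite("pics/a_side.png",ims[1])
print(ctrl.camera_model("wrist"))
E
```

```text
pics
t 0.0
q [ 1.146   0.0534  1.6143 -0.      1.476  -0.119 ]
dq [ 0.0005  0.001  -0.0009  0.0012  0.0007  0.0007]
effort [ 2.10000e-03 -3.93670e+01 -3.70186e+01  2.00000e-04  7.10000e-03
 -0.00000e+00]
tool_pos [0.188  0.5956 0.3027]
tool_rot [-0.4784 -3.1044  0.0032]
contact_force [0.5508 0.0922 0.0736]
wrist_torque [0.0067 0.034  0.0194]
grip_force 0.0
opening 0.0855
0.0726
scene {'mtx': array([[372.43570418,   0.        , 253.58843356],
       [  0.        , 372.43570418, 188.64506613],
       [  0.        ,   0.        ,   1.        ]]), 'k1': -0.0315975974224652, 'R': array([[ 0.86677963,  0.498659  ,  0.00568085],
       [ 0.31184723, -0.53309963, -0.78648337],
       [-0.38915856,  0.68347932, -0.61758533]]), 't': array([-0.52780218, -0.03983354,  1.02643448])}
side {'mtx': array([[483.26433691,   0.        , 257.22360264],
       [  0.        , 483.26433691, 198.97532934],
       [  0.        ,   0.        ,   1.        ]]), 'k1': -0.1575283302325267, 'R': array([[-0.97795047, -0.20843809,  0.01290142],
       [-0.15084725,  0.66232177, -0.73387668],
       [ 0.14442297, -0.71964118, -0.6791602 ]]), 't': array([0.55502938, 0.10422312, 1.25585453])}
{'mtx': array([[311.51941075,   0.        , 248.89139136],
       [  0.        , 311.51941075, 189.96634175],
       [  0.        ,   0.        ,   1.        ]]), 'k1': -0.03848844406344924, 'tool_from_camera': array([[-2.80134505e-04, -9.62458656e-01, -2.71428181e-01,
         6.78228391e-02],
       [ 9.99999611e-01, -4.26687424e-05, -8.80776252e-04,
        -9.79059237e-05],
       [ 8.36129229e-04, -2.71428322e-01,  9.62458294e-01,
        -6.94890808e-02],
       [ 0.00000000e+00,  0.00000000e+00,  0.00000000e+00,
         1.00000000e+00]])}
```

View pics/a_scene.png

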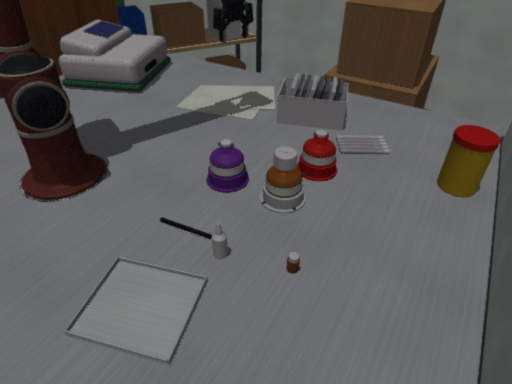

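View pics/a_side.png

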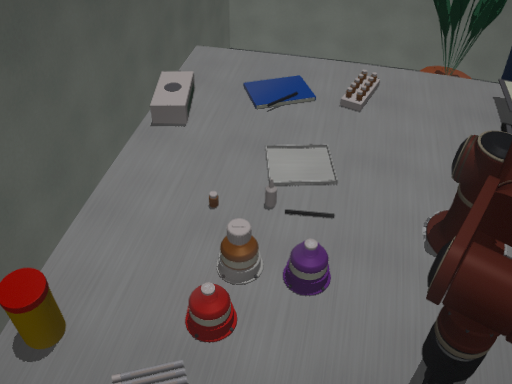

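Candidates shaped like the bottle: purple (scene 227,165), red (scene 319,155) and amber with the wide white cap (scene 284,180; side 239,250). I choose the amber one. The other whitish items are the dropper (220,242) and the vial (293,262), which are both small. The tray is at (140,308).

```bash
cat > h.py <<'E'
import numpy as np,cv2
from station import ctrl
from scipy.spatial.transform import Rotation as Ro
def und(n,uv):
    m=ctrl.camera_model(n)
    p=cv2.undistortPoints(np.float64(uv).reshape(-1,1,2),m["mtx"],np.array([m["k1"],0,0,0]))[:,0]
    return m,np.c_[p,np.ones(len(p))]
def ext(n,m,obs=None):
    if n!="wrist": return m["R"].T,-m["R"].T@m["t"]
    T=m["tool_from_camera"];R=Ro.from_rotvec(obs["tool_rot"]).as_matrix()
    return R@T[:3,:3],R@T[:3,3]+obs["tool_pos"]
def plane(n,uv,z,obs=None):
    m,r=und(n,uv);R,c=ext(n,m,obs);w=r@R.T
    return c+w*((z-c[2])/w[:,2])[:,None]
def cloud(n,d,mask,obs=None):
    v,u=np.nonzero(mask&(d>0));m,r=und(n,np.c_[u,v]);R,c=ext(n,m,obs)
    return c+(r*d[v,u][:,None])@R.T,u,v
E
python3 - <<'E'
from h import *
out=[]
for n,(x0,y0,x1,y1),tr in(("scene",(260,140,310,215),(60,255,215,362)),("side",(212,213,268,285),(255,138,345,190))):
    z=np.load(f"pics/{n}.npz");im,d=z["im"],z["d"]
    c=im[y0:y1,x0:x1];out.append(cv2.resize(c,(380,500),interpolation=cv2.INTER_CUBIC))
    M=np.zeros(d.shape,bool);M[y0:y1,x0:x1]=1
    hsv=cv2.cvtColor(im,cv2.COLOR_BGR2HSV);W=M&(hsv[...,1]<50)
    P,u,v=cloud(n,d,W);k=(P[:,2]>.13)&(P[:,2]<.155);T=P[k]
    print(n,"top",k.sum(),np.median(T,0).round(4),"minmax mid",((T.min(0)+T.max(0))/2).round(4),np.ptp(T,0).round(3), "px",u[k].mean(),v[k].mean())
    # pixel mask fitting on plane
    print(" plane",plane(n,[[u[k].mean(),v[k].mean()]],.14).round(4))
    # objects on the bench: heights above 0.008
    F,u,v=cloud(n,d,np.ones(d.shape,bool))
    H=np.zeros(d.shape,np.uint8);H[v,u]=((F[:,2]>.007)&(F[:,2]<.2)&(F[:,0]>.2)&(F[:,0]<1)&(abs(F[:,1])<.6))
    idx=np.full(d.shape,-1);idx[v,u]=np.arange(len(u))
    nn,lab,st,ce=cv2.connectedComponentsWithStats(H)
    for i in range(1,nn):
        if st[i,4]>20:
            q=F[idx[lab==i]];print("  ",st[i],q.min(0).round(3),q.max(0).round(3))
cv2.imwrite("pics/crop.png",np.hstack(out))
E
```

```text
scene top 295 [0.5723 0.2086 0.1383] minmax mid [0.5708 0.2132 0.1358] [0.053 0.054 0.012] px 285.24745762711865 153.68474576271186
 plane [[0.5739 0.2054 0.14  ]]
   [276  88  36  36 827] [0.365 0.564 0.007] [0.478 0.6   0.12 ]
   [ 438  125   61   71 2904] [0.9   0.444 0.007] [1.   0.55 0.16]
   [ 262  130   75   80 3325] [0.516 0.162 0.007] [0.648 0.416 0.142]
   [336 135  54  17 605] [0.584 0.497 0.007] [0.753 0.6   0.015]
   [ 207  139   41   52 1461] [0.355 0.158 0.007] [0.455 0.258 0.12 ]
   [159 217  69  41 574] [ 0.358 -0.038  0.007] [0.554 0.01  0.09 ]
   [286 252  14  20 218] [0.678 0.004 0.007] [0.703 0.029 0.043]
   [  64  257  143  106 1049] [ 0.365 -0.318  0.007] [ 0.603 -0.095  0.016]
side top 395 [0.564  0.2232 0.1401] minmax mid [0.565  0.2204 0.1375] [0.054 0.057 0.015] px 238.87848101265823 227.57215189873418
 plane [[0.5639 0.2229 0.14  ]]
   [ 150   71   45   52 1661] [ 0.885 -0.578  0.007] [ 1.    -0.312  0.081]
   [246  87  70  21 747] [ 0.479 -0.6    0.007] [ 0.737 -0.482  0.029]
   [340  88  25  22 282] [ 0.302 -0.6    0.007] [ 0.386 -0.555  0.065]
   [265 145  72  60 555] [ 0.364 -0.315  0.007] [0.594 0.001 0.091]
   [209 191  10  15 123] [0.673 0.011 0.008] [0.697 0.038 0.047]
   [285 209  49   8 153] [ 0.358 -0.009  0.007] [0.489 0.016 0.015]
   [ 217  218   47   64 2064] [0.51  0.183 0.007] [0.621 0.271 0.145]
   [ 285  238   45   55 1829] [0.346 0.184 0.007] [0.454 0.271 0.123]
   [   0  267   66   82 3615] [0.894 0.452 0.007] [1.    0.555 0.165]
   [ 187  282   50   59 2142] [0.535 0.343 0.007] [0.645 0.439 0.123]
   [112 359  74  25 846] [0.606 0.497 0.007] [0.749 0.584 0.019]
   [154 376  34   8 133] [0.596 0.532 0.007] [0.659 0.564 0.017]
```

View pics/crop.png

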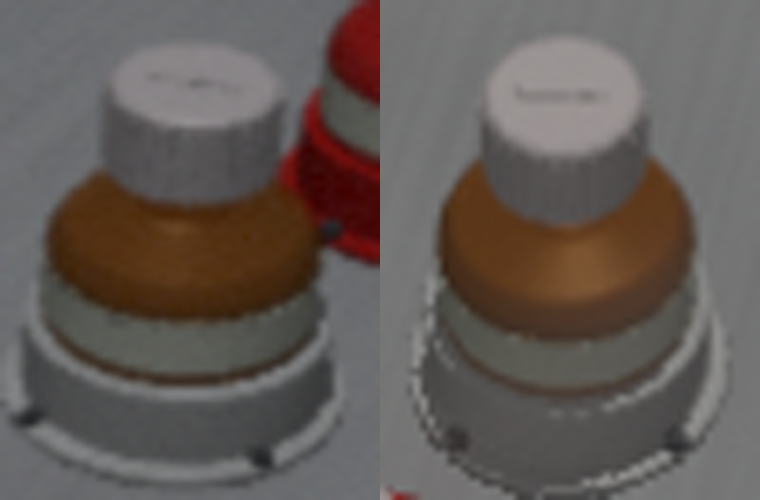

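The crop shows the amber bottle in its aluminium holder with a ribbed white cap, so the choice is right. The cap top is near (0.567, 0.215, 0.140). Next I go above it for a wrist view, wound back by 90° so there is room to turn.

```bash
cat >> h.py <<'E'
def row(p,yaw=0):
    o=ctrl.get_obs();R=Ro.from_rotvec(o["tool_rot"]).as_matrix()
    s=R.T@(np.array(p)-o["tool_pos"])
    zt=R.T@[0,0,-1]  # desired tool z, in tool frame
    print("pos",o["tool_pos"].round(4),"axes x",R[:,0].round(3),"z",R[:,2].round(4),"row",(s/.6).round(4),"tilt fix",(np.cross([0,0,1],zt)/(np.pi/2)).round(4),"q",o["q"].round(2),"F",o["contact_force"].round(2),"t",o["t"])
E
python3 -c "
from h import *
row([.567,.215,.31])"
```

```text
pos [0.188  0.5956 0.3028] axes x [-0.954  0.301  0.   ] z [-8.0e-04 -1.7e-03 -1.0e+00] row [-0.7933 -0.4148 -0.0114] tilt fix [-0.0012 -0.0001  0.    ] q [ 1.15  0.05  1.61 -0.    1.48 -0.12] F [-1.32  0.95 -0.59] t 0.1
```

Request:
apply_moves(rows=[-0.793, -0.415, -0.011, 0, 0, 1.0, -0.793, -0.415, -0.011, 0, 0, 1.0, -0.793, -0.415, -0.011, 0, 0, 1.0, -0.793, -0.415, -0.011, 0, 0, 1.0, -0.793, -0.415, -0.011, 0, 0, 1.0, -0.793, -0.415, -0.011, 0, 0, 1.0, -0.793, -0.415, -0.011, 0, 0, 1.0, -0.793, -0.415, -0.011, 0, 0, 1.0, -0.793, -0.415, -0.011, 0, 0, 1.0, -0.793, -0.415, -0.011, 0, 0, 1.0, -0.793, -0.415, -0.011, 0, 0, 1.0, -0.793, -0.415, -0.011, 0, 0, 1.0, -0.793, -0.415, -0.011, 0, 0, 1.0, -0.793, -0.415, -0.011, 0, 0, 1.0], grip=1)

```text
t: 1.5
tool_pos: [0.5662, 0.216, 0.31]
tool_rot: [-2.532, -1.859, 0.001]
contact_force: [-0.6, 0.2, -1.4]
opening: 0.0855
grip_force: 0.0
```

```bash
cat > w.py <<'E'
from h import *
import sys
o=ctrl.get_obs();im,d=ctrl.get_image("wrist");cv2.imwrite(f"pics/{sys.argv[1]}.png",im)
hsv=cv2.cvtColor(im,cv2.COLOR_BGR2HSV)
P,u,v=cloud("wrist",d,np.ones(d.shape,bool),o)
M=np.zeros(d.shape,np.uint8);k=(P[:,2]>.128)&(P[:,2]<.16)&(np.hypot(P[:,0]-.567,P[:,1]-.215)<.06);M[v[k],u[k]]=1
T=P[k];T=T[T[:,2]>.134]
print("cloud med",np.median(T,0).round(4),"mid",((T.min(0)+T.max(0))/2).round(4),np.ptp(T,0).round(3))
c=max(cv2.findContours(M,cv2.RETR_EXTERNAL,cv2.CHAIN_APPROX_NONE)[0],key=cv2.contourArea)[:,0]
q=plane("wrist",c,.139,o)[:,:2]
A=np.c_[2*q,np.ones(len(q))];s=np.linalg.lstsq(A,(q**2).sum(1),rcond=None)[0]
print("circle",s[:2].round(4),"r",np.sqrt(s[2]+s[0]**2+s[1]**2).round(4),"px",c.mean(0))
row([s[0],s[1],.25])
E
python3 w.py b1
```

```text
cloud med [0.5689 0.2176 0.1394] mid [0.5685 0.216  0.1382] [0.055 0.056 0.008]
circle [0.5687 0.2172] r 0.0272 px [250.34466019 185.94660194]
pos [0.566  0.2163 0.3102] axes x [ 0.299  0.954 -0.   ] z [-7.e-04  1.e-04 -1.e+00] row [0.0028 0.0038 0.1003] tilt fix [-0.0005  0.0001  0.    ] q [0.24 0.   1.65 0.   1.49 0.55] F [ 0.74  0.35 -0.38] t 1.55
```

View pics/b1.png

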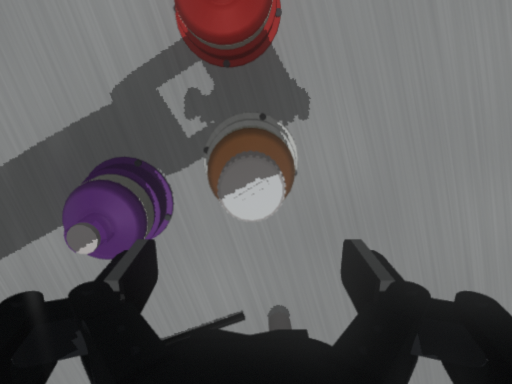

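The wrist view shows the cap at about (250,186), centred between the fingers. It measures (0.5686, 0.217, 0.139) with r of about 27 mm, which matches the given sizes. I descend to TCP z 0.178.

Request:
apply_moves(rows=[0.002, 0.004, 0.07, 0, 0, 0, 0.002, 0.004, 0.14, 0, 0, 0, 0.002, 0.004, 0.18, 0, 0, 0, 0.002, 0.004, 0.2, 0, 0, 0, 0.002, 0.004, 0.22, 0, 0, 0, 0.002, 0.004, 0.22, 0, 0, 0, 0.002, 0.004, 0.22, 0, 0, 0])

```text
t: 2.25
tool_pos: [0.5702, 0.2162, 0.1799]
tool_rot: [2.533, 1.857, 0.003]
contact_force: [-0.0, -0.3, 0.3]
opening: 0.0854
grip_force: 0.0
```

```bash
python3 -c "
from h import *
row([.5685,.217,.178])
im,d=ctrl.get_image('wrist');cv2.imwrite('pics/c1.png',im)"
```

```text
pos [0.5702 0.2162 0.1799] axes x [0.301 0.954 0.001] z [ 2.1e-03  5.0e-04 -1.0e+00] row [ 0.0005 -0.0031  0.0032] tilt fix [ 0.0012 -0.0007  0.    ] q [0.24 0.12 1.75 0.   1.26 0.55] F [-0.04 -0.31  0.29] t 2.25
```

View pics/c1.png

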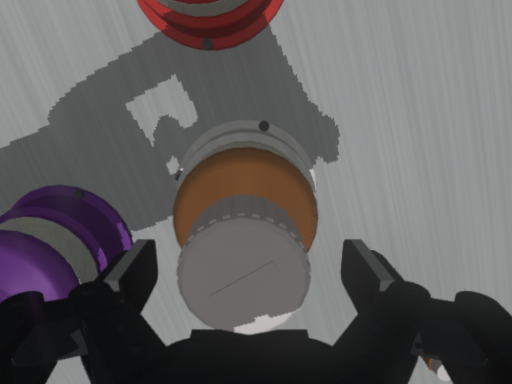

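The cap sits about 2 mm to the left of the finger midline (centre u about 244 against 250). That agrees with the pose readout, so I correct it and close gently.

Request:
apply_moves(rows=[0.0, -0.003, 0.003, 0, 0, 0, 0.0, -0.003, 0.003, 0, 0, 0, 0.0, -0.003, 0.003, 0, 0, 0])

```text
t: 2.6
tool_pos: [0.568, 0.2163, 0.1772]
tool_rot: [2.534, 1.857, 0.001]
contact_force: [-0.1, 0.5, 0.1]
opening: 0.0854
grip_force: 0.0
```

Request:
apply_moves(rows=[0, 0, 0, 0, 0, 0, 0, 0, 0, 0, 0, 0, 0, 0, 0, 0, 0, 0, 0, 0, 0, 0, 0, 0, 0, 0, 0, 0, 0, 0, 0, 0, 0, 0, 0, 0], grip=0, grip_force=40)

```text
t: 3.2
tool_pos: [0.5679, 0.2163, 0.177]
tool_rot: [2.534, 1.857, -0.0]
contact_force: [-1.3, -1.3, 4.2]
opening: 0.0552
grip_force: 43.3
```

Request:
apply_moves(rows=[0, 0, 0.002, 0, 0, 0, 0, 0, 0.004, 0, 0, 0, 0, 0, 0.005, 0, 0, 0, 0, 0, 0.005, 0, 0, 0], grip_force=80)

```text
t: 3.6
tool_pos: [0.5679, 0.2163, 0.1741]
tool_rot: [2.534, 1.857, 0.0]
contact_force: [-3.5, -0.8, 6.1]
opening: 0.0543
grip_force: 83.0
```

Request:
apply_moves(rows=[0, 0, 0.002, 0, 0, 0, 0, 0, 0.004, 0, 0, 0, 0, 0, 0.005, 0, 0, 0, 0, 0, 0.005, 0, 0, 0])

```text
t: 4.0
tool_pos: [0.5679, 0.2163, 0.1713]
tool_rot: [2.534, 1.857, -0.0]
contact_force: [-3.0, 0.0, 6.5]
opening: 0.0541
grip_force: 83.1
```

Request:
apply_moves(rows=[0, 0, 0.002, 0, 0, 0, 0, 0, 0.004, 0, 0, 0, 0, 0, 0.005, 0, 0, 0, 0, 0, 0.005, 0, 0, 0])

```text
t: 4.4
tool_pos: [0.568, 0.2163, 0.1689]
tool_rot: [2.534, 1.857, -0.0]
contact_force: [-5.6, -1.9, 8.2]
opening: 0.0543
grip_force: 83.4
```

```bash
python3 -c "
from h import *
im,d=ctrl.get_image('wrist')
a,_=ctrl.get_image('side');b,_=ctrl.get_image('scene')
f=lambda i,x,y,w,h:cv2.resize(i[y:y+h,x:x+w],(400,400),interpolation=cv2.INTER_CUBIC)
cv2.imwrite('pics/d1.png',np.hstack([f(a,190,190,100,100),f(b,240,120,90,90)]))
row([.5685,.217,.16])
o=ctrl.get_obs();P,u,v=cloud('wrist',d,np.ones(d.shape,bool),o);k=(np.hypot(P[:,0]-.568,P[:,1]-.217)<.02)&(P[:,2]>.1);print(k.sum(),np.median(P[k],0))"
```

```text
pos [0.568  0.2163 0.169 ] axes x [ 0.301  0.954 -0.   ] z [-0.e+00 -1.e-04 -1.e+00] row [0.0014 0.0005 0.015 ] tilt fix [ 0.      0.0001 -0.    ] q [ 0.24  0.13  1.76 -0.    1.25  0.55] F [-4.13 -2.4   8.88] t 4.55
12944 [0.57008536 0.22432462 0.13222349]
```

View pics/d1.png

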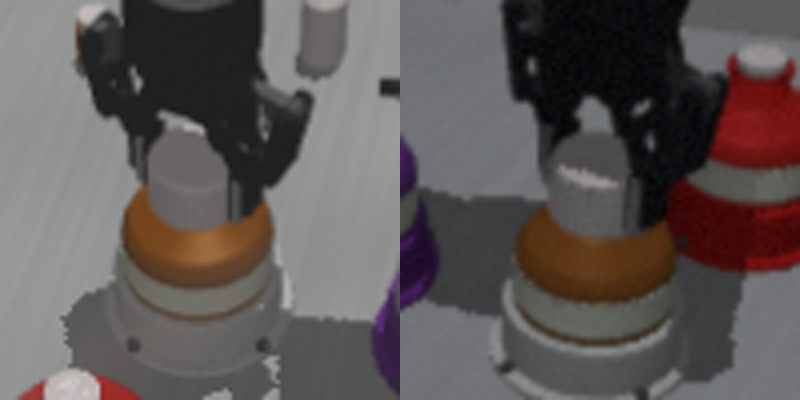

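The cap top is now at z 0.132, down from 0.139, so it is sinking with the fingers against a soft spring without slipping. I keep pressing.

Request:
apply_moves(rows=[0, 0, 0.001, 0, 0, 0, 0, 0, 0.002, 0, 0, 0, 0, 0, 0.003, 0, 0, 0, 0, 0, 0.003, 0, 0, 0])

```text
t: 4.95
tool_pos: [0.568, 0.2163, 0.1674]
tool_rot: [2.534, 1.857, -0.0]
contact_force: [-5.1, -1.7, 11.5]
opening: 0.0544
grip_force: 83.6
```

Request:
apply_moves(rows=[0, 0, 0.001, 0, 0, 0, 0, 0, 0.002, 0, 0, 0, 0, 0, 0.002, 0, 0, 0])

```text
t: 5.25
tool_pos: [0.568, 0.2163, 0.1665]
tool_rot: [2.534, 1.857, -0.0]
contact_force: [-6.5, -2.2, 11.6]
opening: 0.0544
grip_force: 83.7
```

Request:
apply_moves(rows=[0, -0.001, 0.001, 0, 0, 0, 0, -0.001, 0.002, 0, 0, 0, 0, -0.001, 0.003, 0, 0, 0, 0, -0.001, 0.003, 0, 0, 0])

```text
t: 5.65
tool_pos: [0.5679, 0.2163, 0.1652]
tool_rot: [2.533, 1.857, 0.001]
contact_force: [-6.2, -3.1, 12.2]
opening: 0.0544
grip_force: 83.7
```

Request:
apply_moves(rows=[0, 0, 0.001, 0, 0, 0, 0, 0, 0.002, 0, 0, 0, 0, 0, 0.002, 0, 0, 0])

```text
t: 5.95
tool_pos: [0.568, 0.2163, 0.165]
tool_rot: [2.533, 1.857, 0.001]
contact_force: [-7.8, -4.0, 17.4]
opening: 0.0547
grip_force: 84.5
```

Request:
apply_moves(rows=[-0.001, -0.001, 0.0005, 0, 0, 0, -0.001, -0.001, 0.0005, 0, 0, 0, -0.001, -0.001, 0.0005, 0, 0, 0])

```text
t: 6.25
tool_pos: [0.5678, 0.2163, 0.1651]
tool_rot: [2.533, 1.856, 0.004]
contact_force: [-6.0, -1.6, 16.1]
opening: 0.0543
grip_force: 84.4
```

Request:
apply_moves(rows=[-0.0005, -0.0005, 0.001, 0, 0, 0, -0.0005, -0.0005, 0.001, 0, 0, 0, -0.0005, -0.0005, 0.001, 0, 0, 0])

```text
t: 6.55
tool_pos: [0.5678, 0.2162, 0.165]
tool_rot: [2.532, 1.856, 0.006]
contact_force: [-5.6, -1.8, 18.5]
opening: 0.0538
grip_force: 84.4
```

Request:
apply_moves(rows=[0, 0, 0.001, 0, 0, 0, 0, 0, 0.001, 0, 0, 0, 0, 0, 0.001, 0, 0, -0.03, 0, 0, 0.001, 0, 0, -0.06, 0, 0, 0.001, 0, 0, -0.09, 0, 0, 0.001, 0, 0, -0.12, 0, 0, 0.001, 0, 0, -0.15, 0, 0, 0.001, 0, 0, -0.15, 0, 0, 0.001, 0, 0, -0.15])

```text
t: 7.45
tool_pos: [0.569, 0.2168, 0.1651]
tool_rot: [2.296, 2.139, 0.012]
contact_force: [-1.5, 0.5, 16.2]
opening: 0.0547
grip_force: 84.6
```

```bash
python3 -c "
from h import *
row([.568,.217,.165]);print(ctrl.get_obs()['wrist_torque'].round(2))"
```

```text
pos [0.569  0.2168 0.1651] axes x [0.07  0.998 0.003] z [ 0.0081  0.0027 -1.    ] row [ 0.0002 -0.0016  0.0001] tilt fix [ 0.005 -0.002  0.   ] q [0.24 0.13 1.77 0.   1.23 0.31] F [-1.54  0.46 16.21] t 7.45
[ 0.03  0.47 -0.06]
```

Request:
apply_moves(rows=[0, 0, 0.001, 0, 0, 0, 0, 0, 0.002, 0, 0, 0, 0, 0, 0.002, 0, 0, 0, 0, 0, 0.002, 0, 0, 0])

```text
t: 7.85
tool_pos: [0.569, 0.2168, 0.165]
tool_rot: [2.296, 2.14, 0.012]
contact_force: [-5.1, -1.4, 21.2]
opening: 0.0539
grip_force: 84.9
```

Request:
apply_moves(rows=[0, 0, 0, 0, 0, -0.04, 0, 0, 0, 0, 0, -0.08, 0, 0, 0, 0, 0, -0.12, 0, 0, 0, 0, 0, -0.16, 0, 0, 0, 0, 0, -0.2, 0, 0, 0, 0, 0, -0.2])

```text
t: 8.45
tool_pos: [0.5689, 0.2171, 0.165]
tool_rot: [1.931, 2.473, 0.011]
contact_force: [-4.4, 0.0, 21.5]
opening: 0.0545
grip_force: 85.0
```

```bash
python3 -c "
from h import *
row([.568,.217,.165]);print(ctrl.get_obs()['wrist_torque'].round(2))"
```

```text
pos [0.5689 0.2171 0.165 ] axes x [-0.242  0.97   0.001] z [ 0.0076  0.0031 -1.    ] row [ 0.0002 -0.0015 -0.0001] tilt fix [ 0.0051 -0.0008  0.    ] q [ 0.24  0.13  1.77  0.    1.23 -0.  ] F [-4.350e+00  1.000e-02  2.146e+01] t 8.45
[ 0.06  0.97 -0.13]
```

Request:
apply_moves(rows=[0, 0, 0, 0, 0, -0.04, 0, 0, 0, 0, 0, -0.08, 0, 0, 0, 0, 0, -0.12, 0, 0, 0, 0, 0, -0.16, 0, 0, 0, 0, 0, -0.2, 0, 0, 0, 0, 0, -0.24, 0, 0, 0, 0, 0, -0.28, 0, 0, 0, 0, 0, -0.28])

```text
t: 9.25
tool_pos: [0.569, 0.2171, 0.1649]
tool_rot: [1.345, 2.833, 0.01]
contact_force: [-4.7, 0.3, 20.5]
opening: 0.054
grip_force: 85.0
```

```bash
python3 -c "
from h import *
row([.568,.217,.165]);print(ctrl.get_obs()['wrist_torque'].round(2))"
```

```text
pos [0.569  0.2171 0.1649] axes x [-0.632  0.775 -0.003] z [ 0.0078  0.003  -1.    ] row [ 0.0009 -0.0013 -0.0001] tilt fix [ 0.0051  0.0016 -0.    ] q [ 0.24  0.13  1.77  0.    1.23 -0.44] F [-4.68  0.3  20.54] t 9.25
[ 0.04  0.9  -0.15]
```

Request:
apply_moves(rows=[0, 0, 0, 0, 0, -0.04, 0, 0, 0, 0, 0, -0.08, 0, 0, 0, 0, 0, -0.12, 0, 0, 0, 0, 0, -0.16, 0, 0, 0, 0, 0, -0.2, 0, 0, 0, 0, 0, -0.24, 0, 0, 0, 0, 0, -0.28, 0, 0, 0, 0, 0, -0.32, 0, 0, 0, 0, 0, -0.36, 0, 0, 0, 0, 0, -0.36])

```text
t: 10.25
tool_pos: [0.5688, 0.2173, 0.1649]
tool_rot: [0.501, 3.095, 0.007]
contact_force: [-7.2, 1.1, 21.7]
opening: 0.0546
grip_force: 85.1
```

```bash
python3 -c "
from h import *
row([.568,.217,.165]);print(ctrl.get_obs()['wrist_torque'].round(2))"
```

```text
pos [0.5688 0.2173 0.1649] axes x [-0.949  0.315 -0.006] z [ 0.0073  0.0035 -1.    ] row [ 0.0011 -0.0009 -0.0001] tilt fix [ 0.0036  0.0037 -0.    ] q [ 0.24  0.13  1.77  0.    1.23 -1.01] F [-7.2   1.11 21.69] t 10.25
[ 0.12  1.   -0.11]
```

Request:
apply_moves(rows=[0, 0, 0, 0, 0, -0.04, 0, 0, 0, 0, 0, -0.08, 0, 0, 0, 0, 0, -0.12, 0, 0, 0, 0, 0, -0.16, 0, 0, 0, 0, 0, -0.18, 0, 0, 0, 0, 0, -0.18])

```text
t: 10.85
tool_pos: [0.5688, 0.2171, 0.1649]
tool_rot: [0.06, 3.134, 0.005]
contact_force: [-5.7, 1.1, 21.4]
opening: 0.0544
grip_force: 85.2
```

```bash
python3 -c "
from h import *
row([.568,.217,.165]);print(ctrl.get_obs()['wrist_torque'].round(2))"
```

```text
pos [0.5688 0.2171 0.1649] axes x [-0.999  0.038 -0.007] z [ 0.0075  0.0031 -1.    ] row [ 0.0014 -0.0003 -0.0001] tilt fix [ 0.0021  0.0047 -0.    ] q [ 0.24  0.13  1.77  0.    1.23 -1.29] F [-5.66  1.14 21.45] t 10.85
[-0.03  0.97 -0.11]
```

Request:
apply_moves(rows=[0, 0, 0, 0, 0, -0.04, 0, 0, 0, 0, 0, -0.08, 0, 0, 0, 0, 0, -0.1, 0, 0, 0, 0, 0, -0.1])

```text
t: 11.25
tool_pos: [0.5689, 0.2172, 0.1649]
tool_rot: [-0.186, 3.128, 0.004]
contact_force: [-6.1, 1.6, 20.4]
opening: 0.0543
grip_force: 85.2
```

```bash
python3 -c "
from h import *
row([.568,.217,.165]);print(ctrl.get_obs()['wrist_torque'].round(2))"
```

```text
pos [0.5689 0.2172 0.1649] axes x [-0.993 -0.118 -0.008] z [ 0.0077  0.0033 -1.    ] row [ 0.0016 -0.0001 -0.0001] tilt fix [ 0.0015  0.0051 -0.    ] q [ 0.24  0.13  1.77  0.    1.23 -1.45] F [-6.06  1.59 20.4 ] t 11.25
[ 0.03  0.91 -0.18]
```

Request:
apply_moves(rows=[0, 0, -0.005, 0, 0, 0, 0, 0, -0.01, 0, 0, 0, 0, 0, -0.015, 0, 0, 0, 0, 0, -0.02, 0, 0, 0, 0, 0, -0.024, 0, 0, 0, 0, 0, -0.027, 0, 0, 0, 0, 0, -0.029, 0, 0, 0, 0, 0, -0.029, 0, 0, 0, 0, 0, -0.029, 0, 0, 0])

```text
t: 12.15
tool_pos: [0.5667, 0.2159, 0.1767]
tool_rot: [-0.186, 3.134, 0.0]
contact_force: [3.8, 1.9, 4.4]
opening: 0.0542
grip_force: 83.9
```

Request:
apply_moves(rows=[0, 0, -0.002, 0, 0, 0, 0, 0, -0.003, 0, 0, 0, 0, 0, -0.003, 0, 0, 0, 0, 0, -0.003, 0, 0, 0])

```text
t: 12.55
tool_pos: [0.5661, 0.2157, 0.1781]
tool_rot: [0.186, -3.136, 0.0]
contact_force: [4.2, 1.7, 4.1]
opening: 0.0542
grip_force: 83.9
```

Request:
apply_moves(rows=[0.0005, 0, -0.002, 0, 0, 0, 0, 0, -0.003, 0, 0, 0, 0, 0, -0.003, 0, 0, 0, 0, 0, -0.003, 0, 0, 0])

```text
t: 12.95
tool_pos: [0.5657, 0.2157, 0.1796]
tool_rot: [0.186, -3.135, 0.001]
contact_force: [1.8, -0.4, 3.3]
opening: 0.0542
grip_force: 83.8
```

Request:
apply_moves(rows=[0, 0, -0.002, 0, 0, 0, 0, 0, -0.003, 0, 0, 0, 0, 0, -0.003, 0, 0, 0, 0, 0, -0.003, 0, 0, 0])

```text
t: 13.35
tool_pos: [0.5655, 0.2157, 0.1807]
tool_rot: [0.186, -3.134, 0.0]
contact_force: [2.0, -0.2, -2.7]
opening: 0.0545
grip_force: 84.4
```

Request:
apply_moves(rows=[0, 0, -0.001, 0, 0, 0, 0, 0, -0.002, 0, 0, 0, 0, 0, -0.002, 0, 0, 0])

```text
t: 13.65
tool_pos: [0.5658, 0.2158, 0.183]
tool_rot: [0.186, -3.135, 0.0]
contact_force: [0.0, 0.2, -1.4]
opening: 0.0542
grip_force: 84.5
```

Request:
apply_moves(rows=[0, 0, -0.001, 0, 0, 0, 0, 0, -0.002, 0, 0, 0, 0, 0, -0.002, 0, 0, 0])

```text
t: 13.95
tool_pos: [0.5662, 0.2159, 0.1844]
tool_rot: [-0.186, 3.136, 0.0]
contact_force: [-0.1, -0.2, -0.3]
opening: 0.054
grip_force: 84.5
```

The cap is free, since the force is now about 0. I lift it straight off.

Request:
apply_moves(rows=[0, 0, -0.01, 0, 0, 0, 0, 0, -0.025, 0, 0, 0, 0, 0, -0.045, 0, 0, 0, 0, 0, -0.08, 0, 0, 0, 0, 0, -0.12, 0, 0, 0, 0, 0, -0.15, 0, 0, 0, 0, 0, -0.15, 0, 0, 0, 0, 0, -0.15, 0, 0, 0])

```text
t: 14.75
tool_pos: [0.5663, 0.2159, 0.275]
tool_rot: [-0.186, 3.135, 0.0]
contact_force: [-1.2, -1.3, -0.3]
opening: 0.0542
grip_force: 84.5
```

```bash
python3 - <<'E'
from h import *
for n in("scene","side"):
    z=np.load(f"pics/{n}.npz");im,d=z["im"],z["d"]
    F,u,v=cloud(n,d,np.ones(d.shape,bool))
    k=(F[:,2]>.009)&(F[:,2]<.018)&(F[:,1]<-.08)&(F[:,1]>-.35)&(F[:,0]>.34)&(F[:,0]<.63)
    r=cv2.minAreaRect(F[k,:2].astype(np.float32));print(n,k.sum(),r)
im,_=ctrl.get_image("side");cv2.imwrite("pics/e1.png",im)
row([.483,-.206,.274])
E
```

```text
scene 878 ((0.4817771315574646, -0.2071695327758789), (0.2027805894613266, 0.1824588179588318), 15.53271198272705)
side 247 ((0.478739857673645, -0.20177920162677765), (0.19825558364391327, 0.1856255978345871), 15.013988494873047)
pos [0.5658 0.2158 0.2737] axes x [-0.993 -0.118  0.001] z [-7.e-04 -2.e-04 -1.e+00] row [ 2.201e-01 -6.817e-01 -3.000e-04] tilt fix [-0.0001 -0.0005  0.    ] q [ 0.24  0.03  1.69 -0.    1.43 -1.45] F [ 0.1   0.08 -1.72] t 14.8
```

View pics/e1.png

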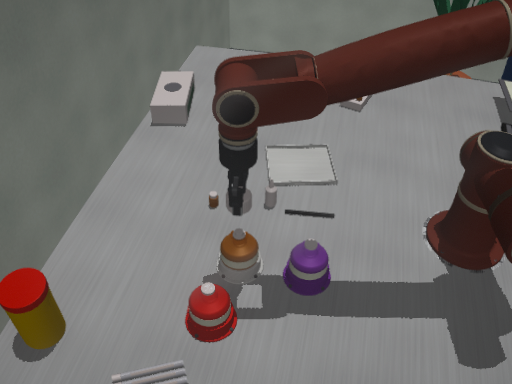

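The side view shows the bottle open, with the neck and plug at (239,235), and the cap held in the gripper. The tray centre is about (0.480, -0.205). I carry the cap over.

Request:
apply_moves(rows=[0.011, -0.034, 0, 0, 0, 0, 0.028, -0.085, 0, 0, 0, 0, 0.047, -0.142, 0, 0, 0, 0, 0.066, -0.2, 0, 0, 0, 0, 0.085, -0.258, 0, 0, 0, 0, 0.105, -0.317, 0, 0, 0, 0, 0.124, -0.375, 0, 0, 0, 0, 0.143, -0.433, 0, 0, 0, 0, 0.163, -0.492, 0, 0, 0, 0, 0.182, -0.55, 0, 0, 0, 0, 0.201, -0.608, 0, 0, 0, 0, 0.216, -0.65, 0, 0, 0, 0, 0.225, -0.68, 0, 0, 0, 0, 0.225, -0.68, 0, 0, 0, 0, 0.225, -0.68, 0, 0, 0, 0])

```text
t: 16.3
tool_pos: [0.4798, -0.2049, 0.2729]
tool_rot: [0.184, -3.134, -0.003]
contact_force: [0.7, 0.0, -0.6]
opening: 0.0547
grip_force: 84.5
```

```bash
python3 - <<'E'
from h import *
row([.48,-.205,.09])
im,_=ctrl.get_image("side");b,_=ctrl.get_image("scene")
f=lambda i,x,y,w,h:cv2.resize(i[y:y+h,x:x+w],(400,400),interpolation=cv2.INTER_CUBIC)
cv2.imwrite('pics/f1.png',np.hstack([f(im,240,80,130,130),f(b,60,200,160,160)]))
E
```

```text
pos [ 0.4798 -0.2049  0.2729] axes x [-0.993 -0.117  0.002] z [-0.0019  0.0017 -1.    ] row [-0.0009 -0.0007  0.3048] tilt fix [ 0.0012 -0.0011  0.    ] q [-0.55 -0.17  1.88  0.    1.44 -2.23] F [ 0.68  0.05 -0.58] t 16.3
```

View pics/f1.png

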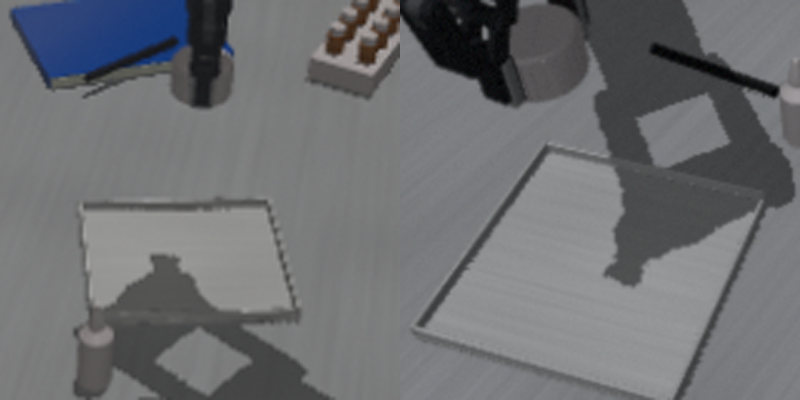

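Both views show the cap upright and high over the tray area, level in the fingers, and the tray is empty. I descend, slowly at the end.

Request:
apply_moves(rows=[0, 0, 0.04, 0, 0, 0, 0, 0, 0.1, 0, 0, 0, 0, 0, 0.16, 0, 0, 0, 0, 0, 0.22, 0, 0, 0, 0, 0, 0.26, 0, 0, 0, 0, 0, 0.29, 0, 0, 0, 0, 0, 0.305, 0, 0, 0, 0, 0, 0.312, 0, 0, 0, 0, 0, 0.312, 0, 0, 0, 0, 0, 0.312, 0, 0, 0])

```text
t: 17.4
tool_pos: [0.481, -0.2055, 0.0882]
tool_rot: [-0.186, 3.134, -0.002]
contact_force: [0.1, 0.5, -0.2]
opening: 0.0542
grip_force: 84.5
```

Request:
apply_moves(rows=[0, 0, 0.003, 0, 0, 0, 0, 0, 0.006, 0, 0, 0, 0, 0, 0.009, 0, 0, 0, 0, 0, 0.012, 0, 0, 0, 0, 0, 0.013, 0, 0, 0, 0, 0, 0.013, 0, 0, 0, 0, 0, 0.013, 0, 0, 0])

```text
t: 18.1
tool_pos: [0.4803, -0.2053, 0.0792]
tool_rot: [0.186, -3.136, -0.0]
contact_force: [-0.7, 0.1, -0.7]
opening: 0.0541
grip_force: 84.5
```

```bash
python3 -c "
from h import *
row([.48,-.205,.0745]);print(ctrl.tip_extent)"
```

```text
pos [ 0.4803 -0.2053  0.0792] axes x [-0.993 -0.118  0.   ] z [-0.  0. -1.] row [0.0004 0.0005 0.0078] tilt fix [ 0. -0.  0.] q [-0.55  0.07  2.01  0.    1.07 -2.24] F [-0.67  0.09 -0.74] t 18.1
0.0726
```

Request:
apply_moves(rows=[0, 0, 0.001, 0, 0, 0, 0, 0, 0.002, 0, 0, 0, 0, 0, 0.003, 0, 0, 0, 0, 0, 0.004, 0, 0, 0, 0, 0, 0.005, 0, 0, 0, 0, 0, 0.005, 0, 0, 0])

```text
t: 18.7
tool_pos: [0.4802, -0.2052, 0.0761]
tool_rot: [0.186, -3.136, -0.0]
contact_force: [-0.2, -0.5, -0.8]
opening: 0.0542
grip_force: 84.5
```

Request:
apply_moves(rows=[0, 0, 0.001, 0, 0, 0, 0, 0, 0.002, 0, 0, 0, 0, 0, 0.002, 0, 0, 0])

```text
t: 19.0
tool_pos: [0.4802, -0.2052, 0.0749]
tool_rot: [0.186, -3.136, -0.0]
contact_force: [-0.5, 0.8, -1.3]
opening: 0.054
grip_force: 84.5
```

Request:
apply_moves(rows=[0, 0, 0.001, 0, 0, 0, 0, 0, 0.001, 0, 0, 0, 0, 0, 0.001, 0, 0, 0])

```text
t: 19.3
tool_pos: [0.4802, -0.2052, 0.0744]
tool_rot: [0.186, -3.136, -0.0]
contact_force: [-0.4, 0.3, -1.3]
opening: 0.0548
grip_force: 84.5
```

Request:
apply_moves(rows=[0, 0, 0.001, 0, 0, 0, 0, 0, 0.001, 0, 0, 0, 0, 0, 0.001, 0, 0, 0])

```text
t: 19.6
tool_pos: [0.4803, -0.2053, 0.0742]
tool_rot: [0.186, -3.136, 0.0]
contact_force: [-3.2, 1.2, 3.7]
opening: 0.0544
grip_force: 84.8
```

Contact came at z 0.074, as predicted. I ease the grip, then open.

Request:
apply_moves(rows=[0, 0, 0, 0, 0, 0, 0, 0, 0, 0, 0, 0, 0, 0, 0, 0, 0, 0], grip_force=20)

```text
t: 19.9
tool_pos: [0.4804, -0.2052, 0.0742]
tool_rot: [0.186, -3.136, 0.0]
contact_force: [-3.7, 1.8, 5.4]
opening: 0.054
grip_force: 84.8
```

Request:
apply_moves(rows=[0, 0, 0, 0, 0, 0, 0, 0, 0, 0, 0, 0, 0, 0, 0, 0, 0, 0, 0, 0, 0, 0, 0, 0, 0, 0, 0, 0, 0, 0, 0, 0, 0, 0, 0, 0, 0, 0, 0, 0, 0, 0], grip=1)

```text
t: 20.6
tool_pos: [0.4803, -0.2052, 0.0738]
tool_rot: [-0.186, 3.136, -0.0]
contact_force: [-0.6, 0.6, -0.1]
opening: 0.0855
grip_force: 0.0
```

Request:
apply_moves(rows=[0, 0, -0.01, 0, 0, 0, 0, 0, -0.03, 0, 0, 0, 0, 0, -0.06, 0, 0, 0, 0, 0, -0.12, 0, 0, 0, 0, 0, -0.2, 0, 0, 0, 0, 0, -0.28, 0, 0, 0, 0, 0, -0.33, 0, 0, 0, 0, 0, -0.35, 0, 0, 0, 0, 0, -0.35, 0, 0, 0, 0, 0, -0.35, 0, 0, 0])

```text
t: 21.6
tool_pos: [0.4796, -0.2048, 0.2821]
tool_rot: [0.186, -3.134, -0.002]
contact_force: [-0.4, 0.3, -1.7]
opening: 0.0855
grip_force: 0.0
```

```bash
python3 - <<'E'
from h import *
o=ctrl.get_obs();im,d=ctrl.get_image("wrist")
P,u,v=cloud("wrist",d,np.ones(d.shape,bool),o);k=(np.hypot(P[:,0]-.48,P[:,1]+.205)<.06)&(P[:,2]>.025)&(P[:,2]<.06)
T=P[k];print(k.sum(),((T.min(0)+T.max(0))/2).round(4),np.ptp(T,0).round(3),np.median(T[:,2]))
a,_=ctrl.get_image("side")
cv2.imwrite('pics/g1.png',np.hstack([cv2.resize(im,(400,400)),cv2.resize(a[100:300,160:360],(400,400))]))
E
```

```text
2158 [ 0.4816 -0.2065  0.0322] [0.055 0.056 0.014] 0.036275907341506486
```

View pics/g1.png

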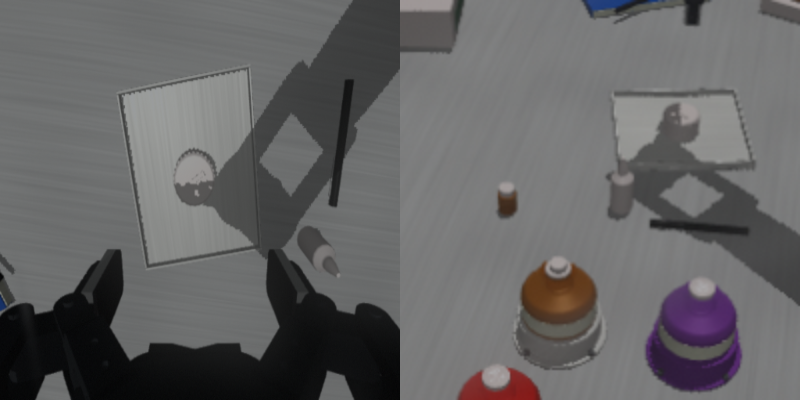

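The cap stands upright in the middle of the tray, with its top at z 0.036 where 0.037 is expected. The dropper, vial and pen are undisturbed, and the gripper is clear. I hand the job in.

```bash
python3 -c "
from station import ctrl
print(ctrl.finish_job())"
```

```text
the job is handed in; nothing more can be done
None
```

The bottle is open and the cap stands top side up near the centre of the tray, released; the dropper, vial and pen were not touched, and I handed the job in at about 22 s of the 72 s allowed.

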